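# Load die carriers in the sprung transfer nest and clamp them

## Task

Load every die carrier on the bench into the transfer nest, ready to be carried: slacken the nest's clamp knob, draw the sprung follower back by its handle and hook it in its holding notch so that it stays open by itself, put the filler block that lies in the channel away flat in the shallow tray, and lay all the carriers flat in the channel, side by side across it. Then unhook the handle, let the follower close the row up against the end stop, and tighten the clamp knob fully. Leave the other things on the bench where they are.

Things in the scene. Friction and masses are not known exactly. Their poses are not given: they have to be found in the camera images.
- nest: Transfer nest, fixed to the bench: aluminium base plate 326 x 112 x 8 mm. Origin at bench level below the inner face of the end stop (dark bar, 32 high), mid-channel. x runs along the channel from the stop to the handle (roughly robot's left), z up, y roughly towards the robot. At x 181 to 310, y -43 to 43 mm stands the bolt housing; its top, the dark gate plate, is 40 high.
- channel (a point): Middle of the channel's floor (8 mm above bench, 83 mm from the stop face), axes as the nest's. The carriers lie here in a row from the stop face on, across between two low guides: inner faces at y = +48 and -48 mm, tops 14 mm above bench, x 0 to 168 mm in the nest frame.
- notch (a point): Where the handle's axis is when hooked, at the top of the gate plate (40 mm above bench), nest x = 283, y = -22 mm. The plate has an L-shaped slot: long leg along nest x at y = 0, short leg at its far end towards -y (away from the robot). A 4 mm lip on the short leg's edge nearer the stop makes the holding notch.
- follower (a joint): Travel of the follower in m along the nest's +x, 0 to 0.100 (end stop of travel); 0: fully forward. Pusher face at nest x = 66 mm + travel. A spring drives it to 0 with 6 N at 0, 14 N at 0.100. Hooked in the notch it reads 0.090; to pass the lip, in or out, it must be drawn to 0.094 or more. With the clamp tight it does not slide (it holds some 40 N). Damped: 80 N per m/s, so draw it slowly.
- handle (a joint): Sideways travel of the follower's handle in m, towards the nest's -y, 0 to 0.022: 0 in the long leg of the slot, about 0.020 when hooked. A light spring (1 to 2 N) returns it to 0. Sideways it moves only with the follower drawn to 0.094 or more. Drawn past the lip, moved fully sideways and let forward again, it drops behind the lip and stays.
- clamp_knob (a joint): Angle of the clamp knob in rad, 0 to 1.4, growing clockwise seen from above. 0: slack, the follower slides freely (so below 0.25); 1.4: fully tight. It starts tight. It stays where it is left; turning takes about 0.2 to 0.3 N m.
- handle_grip (a point): Point on the axis of the follower's handle, 70 mm above the bench: an upright black cylinder, 26 diameter, from 48 to 84 mm above the bench, over the gate plate. It moves with the follower (nest x = 193 mm + follower travel) and sideways (nest y = -handle travel).
- knob_grip (a point): Point on the clamp knob's axis, 72 mm above the bench, in the middle of its black bar grip: 40 long, 14 thick, from 51 to 82 mm above the bench, on a disc of radius 20; below it a 50 mm square boss, 40 high. Fixed at nest x = 198, y = -66 mm. Its frame turns with the knob, x along the bar; the bar is parallel to the nest's x when the knob reads 0.
- pusher_face (a point): Middle of the follower's pusher face, which looks to the end stop: 80 wide, from 9 to 27 mm above the bench. Its axes are the nest's.
- carrier_a: One of two to four like die carriers: bare aluminium tray 35.5 (its x) by 90 (its y) by 14 mm high with small die pockets; in the middle of its top a grip rib 28 (x) by 12 (y), from 14 to 36 mm above the underside. About 0.12 kg. Origin in the middle of the underside. Either way round is the same. In the nest its x lies along the nest's x.
- carrier_b: One of two to four like die carriers: bare aluminium tray 35.5 (its x) by 90 (its y) by 14 mm high with small die pockets; in the middle of its top a grip rib 28 (x) by 12 (y), from 14 to 36 mm above the underside. About 0.12 kg. Origin in the middle of the underside. Either way round is the same. In the nest its x lies along the nest's x.
- carrier_c: One of two to four like die carriers: bare aluminium tray 35.5 (its x) by 90 (its y) by 14 mm high with small die pockets; in the middle of its top a grip rib 28 (x) by 12 (y), from 14 to 36 mm above the underside. About 0.12 kg. Origin in the middle of the underside. Either way round is the same. In the nest its x lies along the nest's x.
- carrier_d: One of two to four like die carriers: bare aluminium tray 35.5 (its x) by 90 (its y) by 14 mm high with small die pockets; in the middle of its top a grip rib 28 (x) by 12 (y), from 14 to 36 mm above the underside. About 0.12 kg. Origin in the middle of the underside. Either way round is the same. In the nest its x lies along the nest's x.
- filler: The filler block: a plain aluminium block the size of a carrier's tray, 35.5 (x) by 90 (y) by 14 mm, without pockets, with a round grip pin (14 diameter) from 14 to 36 mm above its underside in the middle of its top. 0.12 kg. Origin in the middle of the underside. It starts in the channel near the stop, flat on the floor, not pressed by the pusher.
- tray: The shallow open tray for the filler block, fixed to the bench, at the robot's left: 80 (x) by 126 (y) by 20 mm high, walls 4, floor about 4 thick, so the block fits in along its length with room to spare. Origin under its middle.
- vial_a: Bystander: a small upright vial with a black cap, 22 diameter, 45 high. Origin under its middle.
- tweezers_black: Bystander: black tweezers, 126 long, lying flat. Origin under the middle.

How it is judged:
On the way, in this order (a step that is already met when the one before it is completed fails the run):
1. the clamp knob is slackened (below 0.25 rad) (value of joint clamp_knob below 0.25 rad), for 0.2 s.
2. the follower is hooked open in its holding notch and the hand has let go of the handle (more than 5 cm away) (value of joint follower between 0.085 and 0.096 m and value of joint handle above 0.015 m and distance between the grasp point and handle_grip above 0.05 m), for 0.3 s.
3. every carrier lies flat in the channel between the stop and the pusher, across it, while the follower is still hooked open (value of joint follower between 0.085 and 0.096 m and value of joint handle above 0.015 m and x of carrier_a in the frame of nest between 0.01 and 0.148 m and y of carrier_a in the frame of nest between -0.007 and 0.007 m and z of carrier_a in the frame of nest between 0.005 and 0.0115 m and angle between the x axis of each of carrier_a, carrier_b, carrier_c, carrier_d and the x axis of nest, either way round below 0.12 rad and angle between each of carrier_a, carrier_b, carrier_c, carrier_d's own z axis and vertical below 0.08 rad and x of carrier_b in the frame of nest between 0.01 and 0.148 m and y of carrier_b in the frame of nest between -0.007 and 0.007 m and z of carrier_b in the frame of nest between 0.005 and 0.0115 m and x of carrier_c in the frame of nest between 0.01 and 0.148 m and y of carrier_c in the frame of nest between -0.007 and 0.007 m and z of carrier_c in the frame of nest between 0.005 and 0.0115 m and x of carrier_d in the frame of nest between 0.01 and 0.148 m and y of carrier_d in the frame of nest between -0.007 and 0.007 m and z of carrier_d in the frame of nest between 0.005 and 0.0115 m), for 0.2 s.
4. the handle is unhooked and the follower bears on the row (value of joint handle below 0.006 m and x of any of carrier_a, carrier_b, carrier_c, carrier_d in the frame of pusher_face above -0.0225 m), for 0.2 s.
At the end, for the whole second after the job is handed in: Knob above 1.2 rad, handle below 6 mm, pusher within 5 mm of the last carrier; carriers at rest, flat (0.08 rad) on the channel floor (3.5 mm), across it (0.12 rad, 7 mm sideways), in a closed row from the stop (each within 6 mm of its place); filler flat on the tray floor (all of step 4 and value of joint clamp_knob above 1.2 rad and (x of carrier_a in the frame of nest between 0.0118 and 0.0238 m or x of carrier_b in the frame of nest between 0.0118 and 0.0238 m or x of carrier_c in the frame of nest between 0.0118 and 0.0238 m or x of carrier_d in the frame of nest between 0.0118 and 0.0238 m) and (x of carrier_a in the frame of nest between 0.0473 and 0.0593 m or x of carrier_b in the frame of nest between 0.0473 and 0.0593 m or x of carrier_c in the frame of nest between 0.0473 and 0.0593 m or x of carrier_d in the frame of nest between 0.0473 and 0.0593 m) and ((not (x of carrier_a in the frame of nest between 0.1183 and 0.1303 m) and not (x of carrier_b in the frame of nest between 0.1183 and 0.1303 m) and not (x of carrier_c in the frame of nest between 0.1183 and 0.1303 m) and not (x of carrier_d in the frame of nest between 0.1183 and 0.1303 m)) or (x of carrier_a in the frame of nest between 0.0828 and 0.0948 m or x of carrier_b in the frame of nest between 0.0828 and 0.0948 m or x of carrier_c in the frame of nest between 0.0828 and 0.0948 m or x of carrier_d in the frame of nest between 0.0828 and 0.0948 m)) and y of carrier_a in the frame of nest between -0.007 and 0.007 m and z of carrier_a in the frame of nest between 0.005 and 0.0115 m and angle between the x axis of each of carrier_a, carrier_b, carrier_c, carrier_d and the x axis of nest, either way round below 0.12 rad and angle between each of carrier_a, carrier_b, carrier_c, carrier_d's own z axis and vertical below 0.08 rad and (x of carrier_a in the frame of nest between 0.0118 and 0.0238 m or x of carrier_a in the frame of nest between 0.0473 and 0.0593 m or x of carrier_a in the frame of nest between 0.0828 and 0.0948 m or x of carrier_a in the frame of nest between 0.1183 and 0.1303 m) and linear speed of each of carrier_a, carrier_b, carrier_c, carrier_d, filler below 0.02 m/s and y of carrier_b in the frame of nest between -0.007 and 0.007 m and z of carrier_b in the frame of nest between 0.005 and 0.0115 m and (x of carrier_b in the frame of nest between 0.0118 and 0.0238 m or x of carrier_b in the frame of nest between 0.0473 and 0.0593 m or x of carrier_b in the frame of nest between 0.0828 and 0.0948 m or x of carrier_b in the frame of nest between 0.1183 and 0.1303 m) and y of carrier_c in the frame of nest between -0.007 and 0.007 m and z of carrier_c in the frame of nest between 0.005 and 0.0115 m and (x of carrier_c in the frame of nest between 0.0118 and 0.0238 m or x of carrier_c in the frame of nest between 0.0473 and 0.0593 m or x of carrier_c in the frame of nest between 0.0828 and 0.0948 m or x of carrier_c in the frame of nest between 0.1183 and 0.1303 m) and y of carrier_d in the frame of nest between -0.007 and 0.007 m and z of carrier_d in the frame of nest between 0.005 and 0.0115 m and (x of carrier_d in the frame of nest between 0.0118 and 0.0238 m or x of carrier_d in the frame of nest between 0.0473 and 0.0593 m or x of carrier_d in the frame of nest between 0.0828 and 0.0948 m or x of carrier_d in the frame of nest between 0.1183 and 0.1303 m) and x of filler in the frame of tray between -0.03 and 0.03 m and y of filler in the frame of tray between -0.03 and 0.03 m and z of filler in the frame of tray below 0.01 m and angle between filler's own z axis and vertical below 0.1 rad); the robot touches nothing.
It fails at once if the vial is pushed more than 5 cm aside (distance of vial_a from where it was at the start of the episode above 0.05 m).
It fails at once if the pair of tweezers is pushed more than 5 cm aside (distance of tweezers_black from where it was at the start of the episode above 0.05 m).
Of carrier_a, carrier_b, carrier_c, carrier_d only 2 to 4 are there at a start; the rules pass over those that are not, and their reading is None.
At some moment in a run one of carrier_a, carrier_b, carrier_c, carrier_d may be knocked a few centimetres aside while the robot is not near it.
Once in a run the grip may slacken for a moment while it holds something.
It also fails if it takes over 200 s, if anything falls off the work surface, if the arm or the gripper's body presses on something with over 40 N, if the wrist force passes 120 N, or if a joint passes its speed limit or range.

## Robot

A 6-joint arm with a two-finger parallel gripper is mounted at the origin on a cart in front of the work surface, level with it; the furniture and walls round the work are solid. World frame = base frame: x ahead of the robot, y to its left, z up, the work surface at z = 0. Lengths are in m, angles in rad, forces in N, time in s.
With the tool pointing down it reaches from about 0.275 to 0.85 m from the base axis. Payload 19 kg.
Tool frame: the origin (TCP) lies at the centre of the arm's flange, where the gripper is bolted on; the fingertips stand 173 mm ahead of it and the grasp point (between the pads) lies 155 mm ahead of it; z points along the fingers, y is the line along which they close (so a half turn about z gives the same grasp; the last joint's range is limited). The gripper opens to 85 mm and grips with 20 to 120 N. Pads are 22 mm wide; open, the fingers measure 114 mm over their backs; the gripper's body (76 mm by 85 mm) begins 54 mm behind the grasp point. The pads swing forward as they close: fully open they stand 13 mm farther back than shut.
Start: joints at [0.969, 0.15, 1.437, -0, 1.554, -0.134], TCP at [0.259, 0.513, 0.405] pointing down, gripper open.
Joint ranges: [-2.8, 2.8], [-0.68, 2.1], [0.12, 2.68], [-1.39, 4.53], [0.16, 2.79], [-2.81, 2.81]. Speed limits (rad/s): [1.89, 1.89, 2.22, 3.01, 3.01, 3.01].

## Interface

Orientations are given as a unit quaternion [x, y, z, w].
In Python, from plant import robot gives the robot as it stands. Calls block until the motion is done:
- robot.move_pose(position, orientation): joint-space move of the TCP to a pose.
- robot.line_to(position, orientation=None, speed=0.15, threshold=None): straight line of the TCP; orientation=None keeps the orientation; speed is the mean speed in m/s. With threshold (N) it stops when the force on the tool has changed by that much, and returns True; else False.
- robot.set_joints(angles): joint-space move.
- robot.set_gripper(opening, grip_force=None): finger opening in m; grip_force is the grip in N (None keeps the last); returns when the fingers have stopped.
- robot.sleep(seconds).
- robot.solve_ik(position, orientation): joint angles nearest the present ones, or None.
- robot.sense(): the state.
- robot.capture(name): name is "side" or "top" or "wrist"; returns a dict with "frame" (384x512x3 uint8, blue, green, red), "depth" (384x512 float32, m along the optical axis (not along the pixel's ray), 0 where there is no reading), "fx", "fy", "cx", "cy" (pixels), "D" ([k1, k2, p1, p2, k3] as OpenCV has them; the pictures are not rectified), "R" (3x3) and "t" (3): a world point X has camera coordinates R X + t; the wrist camera has in their place "tool_from_camera" (4x4, takes a point from camera to tool coordinates, whose origin is the TCP and whose axes are the flange's). Camera axes: x right, y down, z forward; pixel columns grow to the right and rows downward; lengths in m; the calibration is good to about 2 mm. A picture is of the moment at which its call begins: read the wrist's pose just before it.
A pose or a line that the arm cannot do raises robot.IKError and nothing moves.
- robot.finish_job(): hands the job in; it is judged then, once.
The state is a dict: "time_s": time; "joint_pos": joint angles; "dq": joint speeds; "effort": joint torques, N m; "tcp_pos": TCP position; "tcp_rot": TCP orientation; "wrist_force": force on the tool from outside, world axes, zero at the start; "wrist_torque": the same for the moment, N m; "grip_width": finger opening in m; "gripper_force": force on a finger pad.
Only numpy, scipy, OpenCV 4.12 (cv2) and the standard library are available. Lean on these libraries where they do the work, as an engineer would, in place of code of your own. Each camera call takes 0.05 s, during which the arm holds its last target. There are 200 camera calls.

## Working session

There is one attempt and no reset: what is moved stays moved. The work goes in short steps, each a Python script; the robot and the scene stay as the last script left them, time stands still between calls to the robot, and variables do not carry over. Pictures are saved under pics/ and viewed, at most 14 in all, crops included, and the job is handed in when it is done.

```bash
ls; mkdir -p pics; cat > h.py <<'E'
import numpy as np, cv2, pickle
from plant import robot
def save(n):
    s=robot.sense(); c=robot.capture(n); c['tcp']=(s['tcp_pos'],s['tcp_rot']); pickle.dump(c,open(n+'.pkl','wb')); return c
E
python3 - <<'E'
from h import *
s=robot.sense(); print(s)
for n in ('top','side'):
    c=save(n); cv2.imwrite(f'pics/{n}0.png',cv2.resize(c['frame'],(800,600),interpolation=cv2.INTER_CUBIC))
    print(c['fx'],c['R'],c['t'],c['D'], (c['depth']>0).mean())
E
```

```text
pics
plant.py
{'time_s': 0.0, 'joint_pos': array([ 9.68995225e-01,  1.50986297e-01,  1.43800781e+00,  3.08213722e-05,
        1.55377791e+00, -1.34020437e-01]), 'dq': array([ 0.00132674,  0.00137842, -0.00148076, -0.00173389, -0.00184636,
       -0.00145573]), 'effort': array([ 4.86577283e-04, -7.13048172e+01, -5.70871961e+01, -1.79530120e-04,
        8.78016755e-03,  1.14613003e-04]), 'tcp_pos': array([0.25927904, 0.5131927 , 0.40408672]), 'tcp_rot': array([ 2.31763898e-01,  9.72771889e-01, -5.44679025e-04, -2.26466192e-04]), 'wrist_force': array([-0.32840089, -0.84207863, -0.5825378 ]), 'wrist_torque': array([0.00041504, 0.05364357, 0.00626423]), 'gripper_force': 0.0, 'grip_width': 0.08549931834642803}
439.7090585513982 [[ 2.80769574e-02 -9.99605764e-01 -4.24126687e-05]
 [-9.96096350e-01 -2.79748326e-02 -8.37225739e-02]
 [ 8.36883809e-02  2.39292225e-03 -9.96489101e-01]] [0.2175978  0.58824087 1.24301368] [-0.04588503  0.          0.          0.          0.        ] 0.9962107340494791
414.2479854709327 [[-0.99983966  0.01587243  0.00829003]
 [ 0.00400582  0.64947262 -0.76037443]
 [-0.01745314 -0.7602193  -0.64943206]] [ 0.57624414 -0.07629039  1.20625736] [-0.14005293  0.          0.          0.          0.        ] 0.9960988362630209
```

View pics/top0.png

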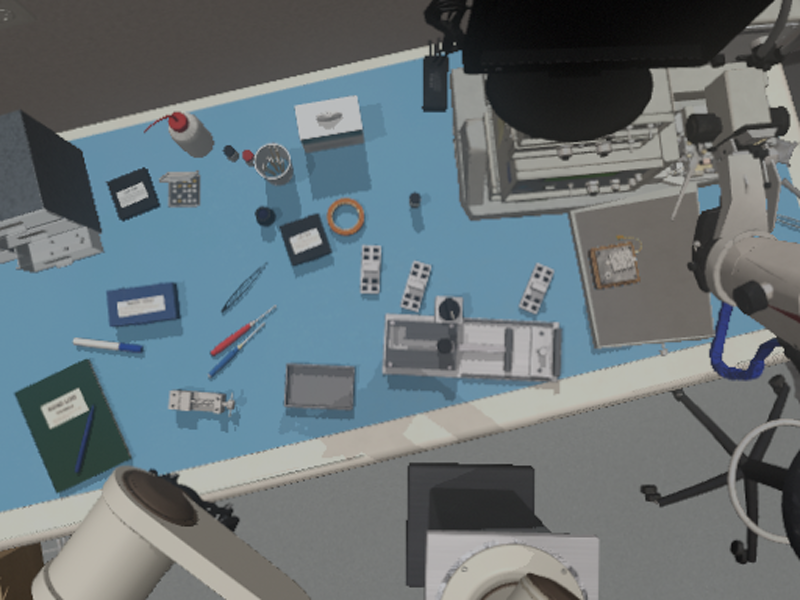

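View pics/side0.png

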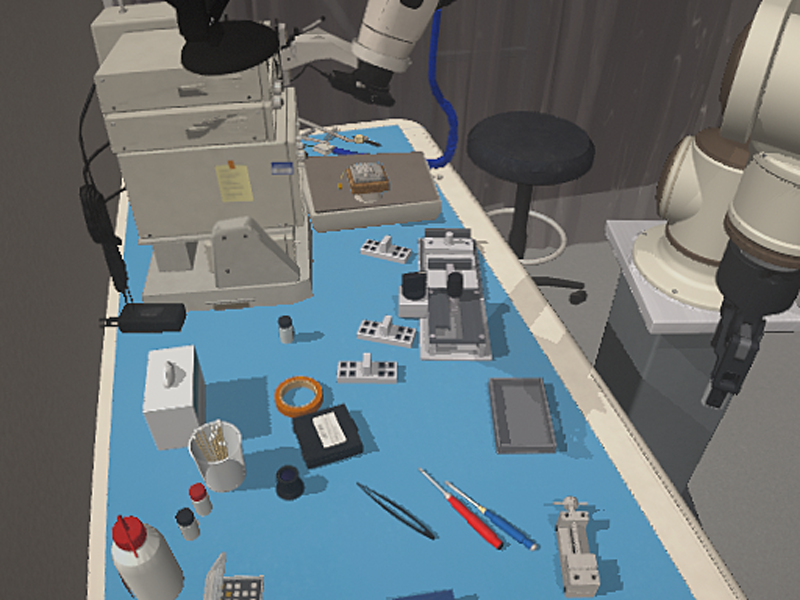

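The top view shows three carriers at about (370,270), (416,286) and (536,289). The nest's end stop is at about (556,350), the handle at (445,345), the knob at (449,308), the tray at (320,387), the vial at (415,200) and the tweezers at (243,287). Next I'll get rough positions and a close wrist view.

```bash
cat >> h.py <<'E'
from scipy.spatial.transform import Rotation as Rot
def cam(c):
    """world_from_camera R,t"""
    if 'R' in c: return c['R'].T, -c['R'].T@c['t']
    Rt=Rot.from_quat(c['tcp'][1]).as_matrix(); M=np.array(c['tool_from_camera'])
    return Rt@M[:3,:3], Rt@M[:3,3]+c['tcp'][0]
def K(c): return np.array([[c['fx'],0,c['cx']],[0,c['fy'],c['cy']],[0,0,1.]])
def pix2w(c,uv,z):
    """pixels to world on height z (scalar or per-point)"""
    uv=np.array(uv,float).reshape(-1,1,2); p=cv2.undistortPoints(uv,K(c),np.array(c['D'],float))[:,0]
    R,t=cam(c); d=np.c_[p,np.ones(len(p))]@R.T
    return t+d*((np.asarray(z)-t[2])/d[:,2])[:,None]
def w2pix(c,X):
    R,t=cam(c); X=(np.array(X,float).reshape(-1,3)-t)@R
    return cv2.projectPoints(X.reshape(-1,1,3),np.zeros(3),np.zeros(3),K(c),np.array(c['D'],float))[0][:,0]
def cloud(c):
    h,w=c['depth'].shape; u,v=np.meshgrid(np.arange(w),np.arange(h))
    p=cv2.undistortPoints(np.stack([u,v],-1).reshape(-1,1,2).astype(float),K(c),np.array(c['D'],float))[:,0]
    R,t=cam(c); return ((np.c_[p,np.ones(len(p))]*c['depth'].reshape(-1,1))@R.T+t).reshape(h,w,3)
E
python3 - <<'E'
from h import *
c=pickle.load(open('top.pkl','rb')); k=.64
names=dict(c1=(370,270),c2=(416,286),c3=(536,289),vial=(415,200),twz=(243,287),stopL=(558,350),knob=(449,308),handle=(445,345),tray=(320,387))
zs=[.014,.014,.014,.04,0,.03,.08,.08,.004]
for (n,p),z in zip(names.items(),zs): print(n,pix2w(c,[np.array(p)*k],z).round(3))
q=robot.capture('wrist'); print(q['tool_from_camera'],q['fx'],q['cx'],q['cy'],q['D'])
E
```

```text
c1 [[0.632 0.278 0.014]]
c2 [[0.604 0.191 0.014]]
c3 [[ 0.605 -0.033  0.014]]
vial [[0.761 0.198 0.04 ]]
twz [[0.595 0.517 0.   ]]
stopL [[ 0.492 -0.071  0.03 ]]
knob [[0.56  0.134 0.08 ]]
handle [[0.495 0.14  0.08 ]]
tray [[0.412 0.364 0.004]]
[[-8.73497429e-04 -9.49453257e-01 -3.13907231e-01  7.99231190e-02]
 [ 9.99999421e-01 -1.02672779e-03  3.22812324e-04 -1.00513428e-03]
 [-6.28792490e-04 -3.13906767e-01  9.49453604e-01  3.22070041e-02]
 [ 0.00000000e+00  0.00000000e+00  0.00000000e+00  1.00000000e+00]] 265.5321519892055 256.40108186150144 196.86944853048752 [-0.02871438  0.          0.          0.          0.        ]
```

```bash
cat >> h.py <<'E'
def Q(th):
    """tool down, tool y axis at world yaw th"""
    p=(np.pi/2-th)/2; return [np.sin(p),np.cos(p),0,0]
E
python3 - <<'E'
from h import *
D=np.pi/2
for i,(x,y) in enumerate([(.45,.34),(.46,.10)]):
    robot.move_pose([x,y,.34],Q(D)); robot.sleep(.3)
    c=save('wrist'); pickle.dump(c,open(f'w{i}.pkl','wb'))
    cv2.imwrite(f'pics/w{i}.png',cv2.resize(c['frame'],(800,600),interpolation=cv2.INTER_CUBIC))
    print(robot.sense()['joint_pos'].round(2),robot.sense()['time_s'],c['tcp'])
E
```

```text
[ 0.51  0.16  1.56  0.    1.42 -1.06] 1.5333 (array([0.44957582, 0.3405888 , 0.34019023]), array([-4.55580169e-04,  9.99999884e-01,  8.56498104e-05,  1.29493486e-04]))
[ 0.05 -0.04  1.77  0.    1.41 -1.52] 2.8333 (array([0.46004921, 0.10069344, 0.33989972]), array([-5.91597246e-04,  9.99999818e-01,  3.49614012e-05, -1.10267984e-04]))
```

View pics/w1.png

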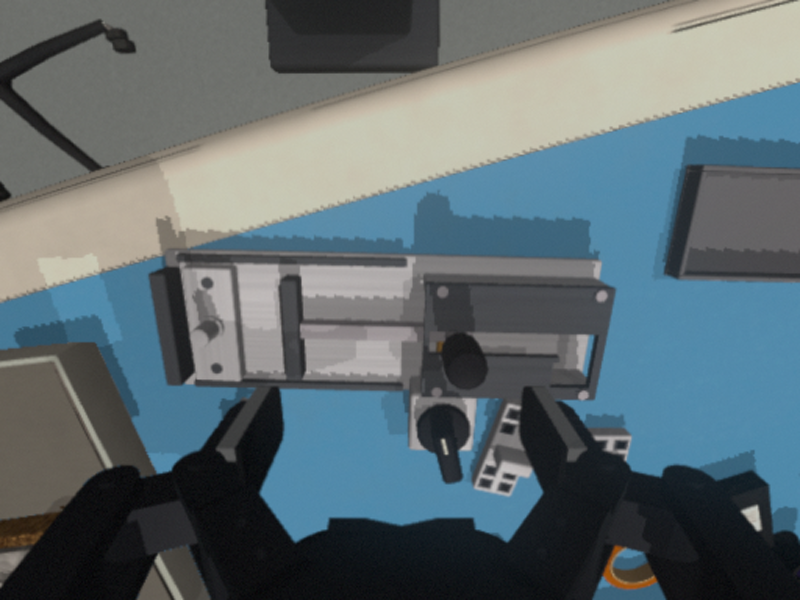

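View pics/w0.png

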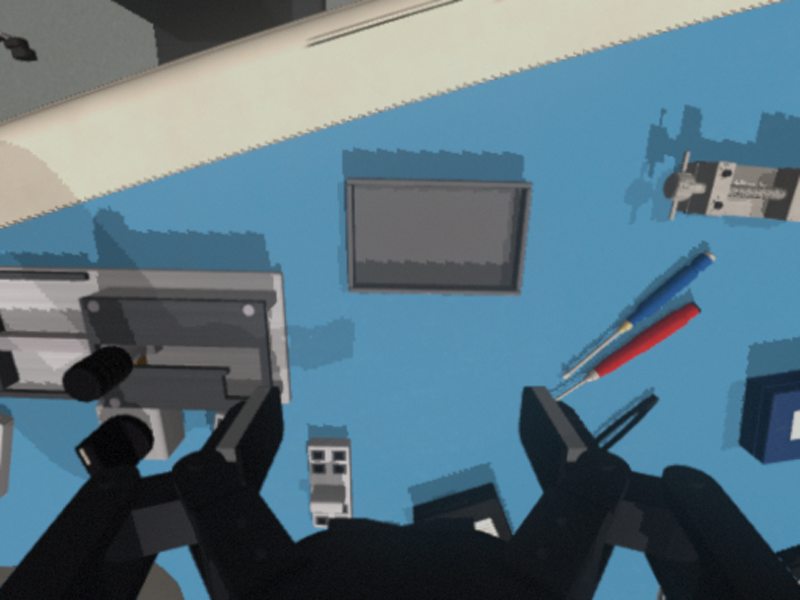

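w1 shows the nest with the filler pin at about (208,328), the pusher at (290,330), the handle at (463,355) and the knob at (443,430). w0 shows the empty tray, with corners at about (347,180), (530,184), (520,294) and (350,291). Next I'll take a view over the carriers and an enlarged nest crop.

```bash
python3 - <<'E'
from h import *
D=np.pi/2
robot.move_pose([.58,.12,.36],Q(D)); robot.sleep(.3)
c=save('wrist'); pickle.dump(c,open('w2.pkl','wb'))
cv2.imwrite('pics/w2.png',cv2.resize(c['frame'][100:340],None,fx=1.5625,fy=1.5625,interpolation=cv2.INTER_CUBIC))
c=pickle.load(open('w1.pkl','rb'))
cv2.imwrite('pics/w1c.png',cv2.resize(c['frame'][150:320,90:410],None,fx=2.5,fy=2.5,interpolation=cv2.INTER_CUBIC))
# tray corners
t=pickle.load(open('w0.pkl','rb')); P=pix2w(t,np.array([(347,180),(530,184),(520,294),(350,291)])*.64,.02)
print(P.round(4),P.mean(0))
E
```

```text
[[0.3751 0.3038 0.02  ]
 [0.3774 0.426  0.02  ]
 [0.4541 0.4261 0.02  ]
 [0.4519 0.303  0.02  ]] [0.4146195  0.36472859 0.02      ]
```

View pics/w1c.png

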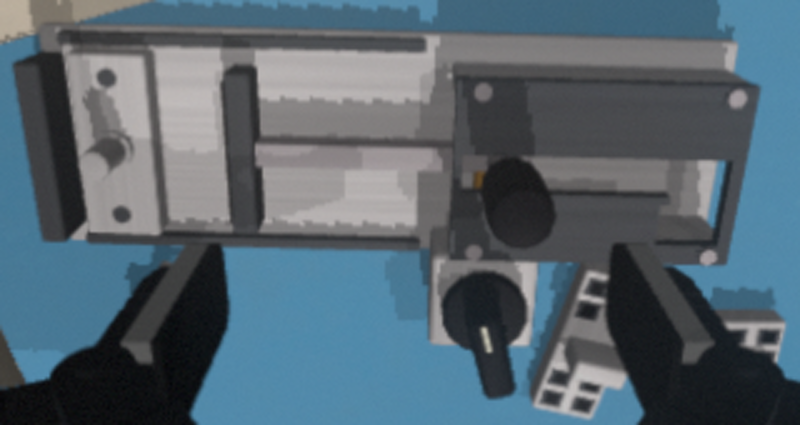

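View pics/w2.png

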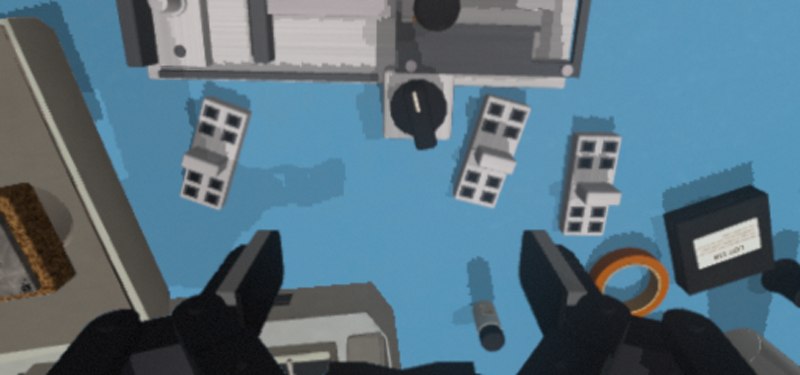

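```bash
cat >> h.py <<'E'
from scipy.optimize import least_squares
def rect(P,rc,r=.06,z=(.009,.019)):
    m=(np.hypot(P[...,0]-rc[0],P[...,1]-rc[1])<r)&(P[...,2]>z[0])&(P[...,2]<z[1])
    m=cv2.morphologyEx(m.astype(np.uint8),cv2.MORPH_OPEN,np.ones((2,2)))>0
    (x,y),(a,b),an=cv2.minAreaRect((P[m][:,:2]*1000).astype(np.float32))
    if a<b: a,b,an=b,a,an+90   # an: yaw deg of the long side
    return np.array([x/1000,y/1000,(an+90)%180-90]),(a,b),m.sum()
E
python3 - <<'E'
from h import *
c=pickle.load(open('w2.pkl','rb')); P=cloud(c)
g=P[(abs(P[...,0]-.62)<.02)&(abs(P[...,1]-.06)<.03)]; print('bench z',np.median(g[:,2]))
for n,rc in dict(c1=(.632,.278),c2=(.604,.191),c3=(.605,-.033)).items():
    r=rect(P,rc); print(n,r)
    m=(np.hypot(P[...,0]-r[0][0],P[...,1]-r[0][1])<.03)&(P[...,2]>.030)&(P[...,2]<.042)
    rr=cv2.minAreaRect((P[m][:,:2]*1000).astype(np.float32)); print('  rib',rr, np.median(P[m][:,2]))
T=pickle.load(open('top.pkl','rb')); PT=cloud(T)
for n,rc in dict(c1=(.632,.278),c2=(.604,.191),c3=(.605,-.033)).items(): print('top',n,rect(PT,rc))
w=pickle.load(open('w1.pkl','rb'))
f=lambda a: np.array(a,float)/2.5+[90,150]
nx=np.array([(181,43),(310,43),(310,-43),(181,-43)])/1000.
W=pix2w(w,f([(455,80),(758,88),(726,264),(449,258)]),.040)[:,:2]
def model(p,X): c,s=np.cos(p[2]),np.sin(p[2]); return X@np.array([[c,s],[-s,c]])+p[:2]
S=least_squares(lambda p:(model(p,nx)-W).ravel(),[.5,-.05,1.57]); p=S.x
print('nest',p,np.degrees(p[2]),(S.fun.reshape(-1,2)*1000).round(1))
inv=lambda X:(X[:,:2]-p[:2])@np.array([[np.cos(p[2]),-np.sin(p[2])],[np.sin(p[2]),np.cos(p[2])]])
print('base corner, stop foot',inv(pix2w(w,f([(737,42),(40,25),(62,60),(85,235)]),.008)).round(4))
print('pin top',inv(pix2w(w,f([(92,162)]),.044)),'handle top',inv(pix2w(w,f([(524,218)]),.084)),'knob top',inv(pix2w(w,f([(487,340),(500,385)]),.082)))
E
```

```text
bench z 0.0005605511389407403
c1 (array([ 0.57585748,  0.23271327, 37.98772812]), (261.4022216796875, 85.03504943847656), np.int64(1557))
  rib ((0.0, 0.0), (0.0, 0.0), 0.0) nan
c2 (array([ 0.57179187,  0.1831095 , 17.62774277]), (177.69345092773438, 78.58204650878906), np.int64(1652))
  rib ((585.8663330078125, 169.6309356689453), (53.83790588378906, 14.112494468688965), 45.409053802490234) 0.034657243499305324
c3 (array([ 5.62870300e-01,  1.18742371e-02, -4.40653915e+01]), (240.43577575683594, 64.78243255615234), np.int64(1534))
  rib ((0.0, 0.0), (0.0, 0.0), 0.0) nan
top c1 (array([ 0.63353796,  0.27409821, -1.5039978 ]), (89.82845306396484, 34.492591857910156), np.int64(299))
top c2 (array([  0.59635754,   0.1907921 , -13.0453186 ]), (107.2919921875, 37.086456298828125), np.int64(299))
top c3 (array([  0.53681091,   0.0679437 , -57.27028656]), (340.28924560546875, 73.6816635131836), np.int64(282))
nest [ 0.4900311  -0.06609969  1.54803321] 88.69576943352796 [[-0.6 -0. ]
 [-1.   0.9]
 [ 0.5 -0.1]
 [ 1.2 -0.8]]
base corner, stop foot [[ 3.127e-01  5.500e-02]
 [-8.100e-03  5.570e-02]
 [-2.000e-04  3.940e-02]
 [-1.700e-03 -5.200e-02]]
pin top [[0.02597426 0.00346293]] handle top [[0.20610612 0.00140939]] knob top [[ 0.19569151 -0.05468585]
 [ 0.20241169 -0.07689188]]
  return _methods._mean(a, axis=axis, dtype=dtype,
  ret = ret.dtype.type(ret / rcount)
```

```bash
cat >> h.py <<'E'
def carrier(c,rc,r=.055):
    """pose [x,y,yaw_long deg] of a carrier's tray near rc: white + height mask, component, minAreaRect"""
    P=cloud(c); hsv=cv2.cvtColor(c['frame'],cv2.COLOR_BGR2HSV)
    m=(np.hypot(P[...,0]-rc[0],P[...,1]-rc[1])<r)&(P[...,2]>.010)&(P[...,2]<.0185)
    n,l,st,ce=cv2.connectedComponentsWithStats(m.astype(np.uint8))
    out=[]
    for i in range(1,n):
        if st[i,4]<40: continue
        q=P[l==i]; out.append(q)
    out=[q for q in out if np.hypot(*(q[:,:2].mean(0)-rc[:2]))<.05]
    q=np.vstack(out)[:,:2]; (x,y),(a,b),an=cv2.minAreaRect((q*1000).astype(np.float32))
    if a<b: a,b,an=b,a,an+90
    m=(np.hypot(P[...,0]-x/1000,P[...,1]-y/1000)<.03)&(P[...,2]>.031)&(P[...,2]<.042)
    rib=P[m][:,:2]; rb=(rib.max(0)+rib.min(0))/2 if len(rib) else None
    return np.array([x/1000,y/1000,(an+90)%180-90]),(a,b),rb
E
python3 - <<'E'
from h import *
c=pickle.load(open('w2.pkl','rb'))
g=lambda a: np.array(a,float)/1.5625+[0,100]
cl=dict(c3=[(205,97),(250,112),(220,210),(182,197)],c2=[(487,95),(530,106),(497,207),(455,196)],c1=[(576,133),(620,135),(605,236),(563,232)])
rib=dict(c3=(205,162),c2=(494,158),c1=(600,196))
for n,v in cl.items():
    W=pix2w(c,g(v),.014)[:,:2]; e=(W[3]+W[2]-W[0]-W[1])/2; ce=W.mean(0)
    print(n,'click',ce.round(4),np.degrees(np.arctan2(e[1],e[0])).round(1),np.linalg.norm(e),'w',np.linalg.norm(W[1]-W[0]),'rib',pix2w(c,g([rib[n]]),.036)[0,:2].round(4))
    print('   ',carrier(c,ce)); print('   top',carrier(pickle.load(open('top.pkl','rb')),ce))
w=pickle.load(open('w1.pkl','rb'))
p=[.4900,-.0661,1.548]
f=lambda a: np.array(a,float)/2.5+[90,150]
inv=lambda X:(X[:,:2]-p[:2])@np.array([[np.cos(p[2]),-np.sin(p[2])],[np.sin(p[2]),np.cos(p[2])]])
print('pusher',inv(pix2w(w,f([(226,70),(232,228)]),.027)),'filler top corners',inv(pix2w(w,f([(68,50),(150,50),(163,233),(90,233)]),.022)))
E
```

```text
c3 click [ 0.607  -0.0317] -21.8 0.0906573471258174 w 0.03563201260779408 rib [ 0.6041 -0.0285]
    (array([  0.60736804,  -0.03465454, -20.85890961]), (90.16056060791016, 35.949119567871094), array([ 0.60709173, -0.03395111]))
   top (array([  0.60775226,  -0.03392864, -21.03093719]), (90.65836334228516, 34.873023986816406), array([ 0.60851059, -0.03511626]))
c2 click [0.6046 0.1917] -13.4 0.08749334690171667 w 0.03491241771117214 rib [0.6011 0.1886]
    (array([  0.60528607,   0.19167458, -15.3779068 ]), (89.93314361572266, 35.8552131652832), array([0.60502423, 0.19172181]))
   top (array([  0.60668115,   0.19206738, -14.55392456]), (89.74752807617188, 34.77665710449219), array([0.60641076, 0.19111061]))
c1 click [0.6335 0.2759] 0.9 0.08943554530352654 w 0.03561157566616119 rib [0.6325 0.2733]
    (array([ 0.63485016,  0.27636502, -0.82173157]), (90.65277099609375, 36.4385986328125), array([0.63398505, 0.27637556]))
   top (array([ 0.63489764,  0.27734222, -0.71370697]), (88.18309783935547, 35.29255294799805), array([0.63565016, 0.27785589]))
pusher [[ 0.08189009  0.04112135]
 [ 0.07953408 -0.03581793]] filler top corners [[ 0.01075633  0.04744503]
 [ 0.04737624  0.04818445]
 [ 0.04433    -0.04207964]
 [ 0.00857587 -0.04307412]]
```

```bash
python3 - <<'E'
from h import *
p=[.4900,-.0661,1.548]
Rm=np.array([[np.cos(p[2]),-np.sin(p[2])],[np.sin(p[2]),np.cos(p[2])]])
for n in ('w1','w2','top'):
    c=pickle.load(open(n+'.pkl','rb')); P=cloud(c); N=(P[...,:2]-p[:2])@Rm; z=P[...,2]
    def box(x0,x1,y0,y1,z0,z1): return N[(N[...,0]>x0)&(N[...,0]<x1)&(N[...,1]>y0)&(N[...,1]<y1)&(z>z0)&(z<z1)]
    G=box(.15,.33,0,.07,.036,.045)
    if len(G)>50:
        b=np.arange(.19,.305,.006); e=[G[abs(G[:,0]-x)<.003][:,1].max() for x in b if (abs(G[:,0]-x)<.003).any()]; b=b[:len(e)]
        s=np.polyfit(b,e,1); print(n,'gate near edge slope deg',np.degrees(s[0]).round(2),'y at .245',np.polyval(s,.245).round(4),'x range',np.percentile(G[:,0],[.5,99.5]).round(4))
    B=box(-.05,.4,.035,.075,.004,.012)
    if len(B)>50:
        b=np.arange(.0,.3,.01); e=[B[abs(B[:,0]-x)<.005][:,1].max() for x in b]; s=np.polyfit(b,e,1); print(n,'base near edge',np.degrees(s[0]).round(2),np.polyval(s,[0,.15]).round(4),'xr',B[:,0].min(),B[:,0].max())
    for nm,bx in dict(filler=(-.0,.06,-.06,.06,.019,.026),stop=(-.04,.01,-.07,.07,.029,.036),pin=(0,.06,-.03,.03,.039,.047),handle=(.17,.25,-.03,.03,.08,.088),knob=(.16,.24,-.1,-.03,.078,.086),pusher=(.06,.11,-.06,.06,.024,.030)).items():
        q=box(*bx)
        if len(q)>8: print(n,nm,len(q),[np.round(v,1) for v in cv2.minAreaRect((q*1000).astype(np.float32))])
E
```

```text
w1 gate near edge slope deg -0.08 y at .245 0.0433 x range [0.1817 0.31  ]
w1 base near edge 0.01 [0.0559 0.0559] xr -0.011586479267134797 0.3995877757046222
w1 filler 2036 [array([21.4,  1.3]), array([42.9, 89.5]), np.float64(0.0)]
w1 stop 702 [array([-5.4, -0. ]), array([87.1, 12.6]), np.float64(89.4)]
w1 pin 131 [array([25.5,  1.7]), array([13.2, 13.1]), np.float64(10.0)]
w1 handle 501 [array([205.5,   0.8]), array([23.8, 24.7]), np.float64(2.2)]
w1 knob 420 [array([198.3, -65.7]), array([13.8, 40.4]), np.float64(15.5)]
w1 pusher 639 [array([84.5,  0.6]), array([79.6, 12.7]), np.float64(89.3)]
w2 gate near edge slope deg -0.23 y at .245 0.0424 x range [0.1822 0.31  ]
w2 base near edge -0.09 [0.0555 0.0553] xr -0.011178421201387744 0.3995632249218081
w2 filler 2631 [array([21.6,  1.3]), array([89.9, 44. ]), np.float64(89.2)]
w2 stop 871 [array([-4.9,  0.3]), array([13.2, 86.8]), np.float64(0.4)]
w2 pin 167 [array([25.5,  1.3]), array([12.6, 13.9]), np.float64(43.7)]
w2 handle 679 [array([ 2.058e+02, -2.000e-01]), array([25.3, 24.7]), np.float64(47.1)]
w2 knob 551 [array([198.4, -65.8]), array([13.8, 39.5]), np.float64(15.2)]
w2 pusher 796 [array([93.8, -0.5]), array([79.3, 30. ]), np.float64(89.0)]
top gate near edge slope deg -0.09 y at .245 0.0408 x range [0.1827 0.3097]
top base near edge 0.68 [0.0686 0.0704] xr -0.047867188277148726 0.39994746046920526
top filler 280 [array([22.8,  4.5]), array([97. , 41.9]), np.float64(88.2)]
top stop 108 [array([-2. ,  0.6]), array([12.4, 85.6]), np.float64(1.5)]
top pin 11 [array([26.5,  0.8]), array([9. , 6.4]), np.float64(85.4)]
top handle 64 [array([206.8,  -1.1]), array([23.2, 23.3]), np.float64(48.0)]
top knob 66 [array([199.3, -67. ]), array([13.9, 38.6]), np.float64(15.5)]
top pusher 112 [array([93.8, -1.1]), array([79.9, 31.6]), np.float64(87.8)]
```

The depth fits agree: the nest is at (0.490,-0.066) with yaw about 88.5°, the knob is at about 1.3 rad, and follower travel is about 12.6 mm. Slackening the knob is the first move.

```bash
cat >> h.py <<'E'
NEST=np.array([.4900,-.0661,1.546])
def nest(x,y,z=0):
    c,s=np.cos(NEST[2]),np.sin(NEST[2]); return np.array([NEST[0]+c*x-s*y,NEST[1]+s*x+c*y,z])
def tcp(P): return np.array(P)+[0,0,.155]   # grasp point -> TCP, tool down
def st(m=''):
    s=robot.sense(); print(m,'t',round(s['time_s'],1),'g',(s['tcp_pos']-[0,0,.155]).round(4),'F',s['wrist_force'].round(1),'Tz',s['wrist_torque'].round(2),'w',round(s['grip_width'],4),'gf',round(s['gripper_force'],1)); return s
def nestxy(P):
    d=np.asarray(P)[:2]-NEST[:2]; c,s=np.cos(NEST[2]),np.sin(NEST[2]); return np.array([c*d[0]+s*d[1],-s*d[0]+c*d[1]])
E
python3 - <<'E'
from h import *
r=np.radians
bar=NEST[2]-r(74.6); th=bar-np.pi/2; k=nest(.1983,-.0658,.072)
robot.set_gripper(.05); robot.move_pose(tcp(k+[0,0,.09]),Q(th)); robot.line_to(tcp(k),Q(th),speed=.1); st('at')
robot.set_gripper(0,60); st('grip')
for a in np.linspace(0,r(73),7)[1:]:
    robot.move_pose(tcp(k),Q(th+a)); st(f'{np.degrees(a):.0f}')
robot.set_gripper(.04); st('open'); robot.line_to(tcp(k+[0,0,.09]),speed=.15); st()
E
```

```text
at t 7.8 g [0.5609 0.1305 0.0727] F [-0.3  0.5  0.7] Tz [ 0.01 -0.05  0.01] w 0.0501 gf 0.0
grip t 8.2 g [0.5606 0.1312 0.0727] F [-3.3  8.9  6.9] Tz [ 1.35  0.6  -0.15] w 0.0129 gf 59.6
12 t 8.6 g [0.5606 0.1313 0.0727] F [-3.3  8.7  7. ] Tz [1.42 0.63 0.2 ] w 0.0128 gf 59.6
24 t 8.9 g [0.5606 0.1313 0.0727] F [-3.2  8.6  6.5] Tz [1.38 0.56 0.18] w 0.0127 gf 59.6
36 t 9.2 g [0.5606 0.1313 0.0727] F [-3.6  9.4  7.2] Tz [1.46 0.5  0.15] w 0.0131 gf 59.6
49 t 9.5 g [0.5606 0.1313 0.0727] F [-3.7  9.   5.9] Tz [1.52 0.5  0.2 ] w 0.0131 gf 59.6
61 t 9.8 g [0.5606 0.1314 0.0727] F [-3.5 10.9  7.4] Tz [1.64 0.45 0.18] w 0.0128 gf 59.6
73 t 10.2 g [0.5606 0.1314 0.0727] F [-2.9 10.1  6.7] Tz [1.77 0.51 0.2 ] w 0.0133 gf 59.6
open t 10.6 g [0.5607 0.1304 0.072 ] F [ 0.2 -0.2  0.1] Tz [ 0.05 -0.01 -0.  ] w 0.0403 gf 0.0
 t 11.3 g [0.5605 0.1305 0.1611] F [-0.5  0.8 -0.1] Tz [-0.   -0.    0.02] w 0.0403 gf 0.0
```

```bash
python3 - <<'E'
from h import *
T=pickle.load(open('w1.pkl','rb'))
c=save('top'); P=cloud(c); N=np.apply_along_axis(nestxy,-1,P.reshape(-1,3)).reshape(*P.shape[:2],2); z=P[...,2]
for nm,(x0,x1,y0,y1,z0,z1) in dict(handle=(.17,.25,-.03,.03,.08,.088),knob=(.16,.24,-.1,-.03,.078,.086)).items():
    m=(N[...,0]>x0)&(N[...,0]<x1)&(N[...,1]>y0)&(N[...,1]<y1)&(z>z0)&(z<z1)
    print(nm,m.sum(), [np.round(v,1) for v in cv2.minAreaRect((N[m]*1000).astype(np.float32))] if m.sum()>5 else '')
th=NEST[2]
h=nest(.1935,0,.070)
robot.set_gripper(.06); robot.move_pose(tcp(h+[0,0,.09]),Q(th)); robot.line_to(tcp(h),Q(th),speed=.1); st('at')
robot.set_gripper(0,50); s=st('grip'); print(nestxy(s['tcp_pos']))
E
```

```text
handle 43 [array([195.6,   3.7]), array([16.7, 24.5]), np.float64(70.9)]
knob 0 
at t 14.2 g [0.495  0.1274 0.0706] F [0.1 0.6 0.1] Tz [-0.03 -0.03  0.  ] w 0.0598 gf 0.0
grip t 14.6 g [0.4949 0.1279 0.0707] F [-0.8  7.9  6.2] Tz [1.18 0.15 0.01] w 0.0245 gf 48.8
[ 1.94037786e-01 -1.23389343e-04]
```

```bash
python3 - <<'E'
from h import *
print(robot.line_to(tcp(nest(.25,0,.070)),speed=.04,threshold=45)); st()
print(robot.line_to(tcp(nest(.2920,0,.070)),speed=.03,threshold=45)); s=st('drawn'); print(nestxy(s['tcp_pos']))
E
```

```text
False
 t 16.2 g [0.4964 0.1832 0.0705] F [ -1.4 -11.3   6.4] Tz [-1.86  0.22  0.05] w 0.0242 gf 49.3
False
drawn t 17.7 g [0.4974 0.2249 0.0705] F [ -1.9 -13.8   8.4] Tz [-2.48  0.18  0.04] w 0.0249 gf 49.4
[ 2.91069534e-01 -2.17183164e-04]
```

```bash
python3 - <<'E'
from h import *
print(robot.line_to(tcp(nest(.2920,-.021,.070)),speed=.03,threshold=20)); s=st('side'); print(nestxy(s['tcp_pos']))
print(robot.line_to(tcp(nest(.2845,-.021,.070)),speed=.03,threshold=30)); s=st('fwd'); print(nestxy(s['tcp_pos']))
E
```

```text
False
side t 18.6 g [0.5184 0.2244 0.0705] F [ -2.1 -12.7   7.1] Tz [-2.44  0.4   0.04] w 0.0248 gf 49.4
[ 0.29107442 -0.02122334]
False
fwd t 19.0 g [0.5182 0.2176 0.0705] F [-2.  -2.2  6.7] Tz [-0.83  0.32 -0.01] w 0.0251 gf 49.7
[ 0.28431211 -0.0211123 ]
```

```bash
python3 - <<'E'
from h import *
robot.set_gripper(.06); robot.line_to(tcp(nest(.2845,-.021,.17)),speed=.15); st()
robot.move_pose([.46,.10,.36],Q(np.pi/2)); robot.sleep(.4)
c=save('wrist'); pickle.dump(c,open('w3.pkl','wb'))
P=cloud(c); N=np.apply_along_axis(nestxy,-1,P.reshape(-1,3)).reshape(*P.shape[:2],2); z=P[...,2]
for nm,(x0,x1,y0,y1,z0,z1) in dict(handle=(.17,.32,-.05,.03,.08,.088),knob=(.16,.24,-.1,-.03,.078,.086),pin=(0,.06,-.03,.03,.039,.047),pusher=(.12,.2,-.06,.06,.024,.030)).items():
    m=(N[...,0]>x0)&(N[...,0]<x1)&(N[...,1]>y0)&(N[...,1]<y1)&(z>z0)&(z<z1)
    print(nm,m.sum(), [np.round(v,1) for v in cv2.minAreaRect((N[m]*1000).astype(np.float32))] if m.sum()>5 else '')
cv2.imwrite('pics/w3.png',cv2.resize(c['frame'],(640,480)))
E
```

```text
t 20.2 g [0.5179 0.2177 0.169 ] F [-0.5  0.5 -0.1] Tz [-0.03  0.   -0.04] w 0.0599 gf 0.0
handle 420 [array([282.2, -20.2]), array([25.3, 24.4]), np.float64(1.8)]
knob 388 [array([198.6, -65.1]), array([14.3, 39.8]), np.float64(88.5)]
pin 114 [array([25.7,  2.2]), array([13.3, 13.5]), np.float64(38.3)]
pusher 597 [array([169.7,   3. ]), array([91.5, 40.2]), np.float64(78.1)]
```

View pics/w3.png

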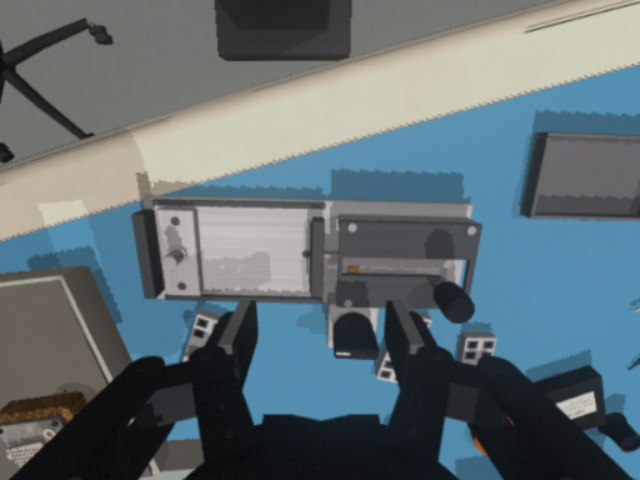

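The image and depth confirm the follower is hooked: handle at (282,-20) mm and knob near 0. The filler is next.

```bash
python3 - <<'E'
from h import *
th=NEST[2]-np.pi/2
f=nest(.0256,.0015,.042)
robot.set_gripper(.05); robot.move_pose(tcp(f+[0,0,.1]),Q(th)); robot.line_to(tcp(f),Q(th),speed=.12); st('at')
robot.set_gripper(0,50); st('grip')
robot.line_to(tcp(f+[0,0,.12]),speed=.15); s=st('up')
E
```

```text
at t 23.8 g [ 0.4894 -0.0405  0.0427] F [ 0.3 -1.5  0.6] Tz [-0.06 -0.01 -0.02] w 0.0498 gf 0.0
grip t 24.2 g [ 0.4893 -0.0405  0.0426] F [-2.1  0.4  6.9] Tz [ 0.02  0.32 -0.01] w 0.0119 gf 48.7
up t 25.1 g [ 0.4889 -0.0404  0.161 ] F [-0.7  0.1 -0. ] Tz [-0.02 -0.04 -0.01] w 0.0121 gf 48.7
```

```bash
cat >> h.py <<'E'
def held():
    """tray top of the held piece in the tool frame (mm): should be centred at x=0,y=0"""
    c=save('wrist'); h,w=c['depth'].shape; u,v=np.meshgrid(np.arange(w),np.arange(h))
    p=cv2.undistortPoints(np.stack([u,v],-1).reshape(-1,1,2).astype(float),K(c),np.array(c['D'],float))[:,0]
    M=np.array(c['tool_from_camera']); X=(np.c_[p,np.ones(len(p))]*c['depth'].reshape(-1,1))@M[:3,:3].T+M[:3,3]
    m=(abs(X[:,2]-.175)<.006)&(abs(X[:,0])<.05)&(abs(X[:,1])<.06)
    if m.sum()<30: print('nothing held?',m.sum()); return c
    print('held',m.sum(),[np.round(a,1) for a in cv2.minAreaRect((X[m][:,:2]*1000).astype(np.float32))],'ext',(X[m].min(0)*1000).round(1),(X[m].max(0)*1000).round(1)); return c
E
python3 - <<'E'
from h import *
c=held(); cv2.imwrite('pics/w4.png',cv2.resize(c['frame'],(640,480)))
E
```

```text
held 5580 [array([-0.6,  0.2]), array([36.9, 90.3]), np.float64(0.7)] ext [-19.4 -45.1 169. ] [ 18.3  45.3 181. ]
```

View pics/w4.png

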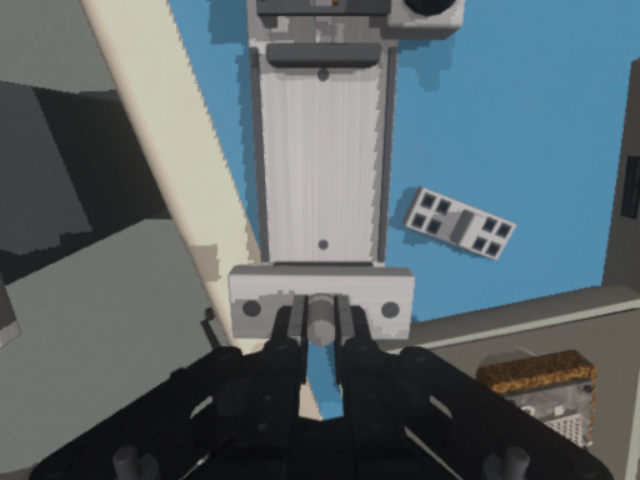

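The filler is held straight and centred (0.2 mm), so the hand-eye calibration is good. Now I'll put it in the tray.

```bash
python3 - <<'E'
from h import *
th=NEST[2]-np.pi/2+np.radians(90.4)
t=np.array([.4145,.3645,.034])
robot.move_pose(tcp(t+[0,0,.12]),Q(th)); held()
robot.line_to(tcp(t+[0,0,.02]),speed=.12)
print(robot.line_to(tcp(t+[0,0,.002]),speed=.03,threshold=8)); st('down')
robot.set_gripper(.05); robot.line_to(tcp(t+[0,0,.13]),speed=.15); robot.sleep(.2)
c=save('wrist'); pickle.dump(c,open('w5.pkl','wb')); print(carrier(c,t,.06)); st()
P=cloud(c); m=(np.hypot(P[...,0]-t[0],P[...,1]-t[1])<.03); print('z top',np.percentile(P[m][:,2],[5,25,50,75]))
# recheck carriers from the top camera
T=save('top')
for rc in [(.634,.2765),(.6055,.1917),(.6074,-.0345)]: print(carrier(T,np.array(rc)))
E
```

```text
held 5574 [array([ 0.8, -1.1]), array([36.1, 90.6]), np.float64(0.2)] ext [-17.4 -46.4 169. ] [ 18.9  44.1 181. ]
True
down t 28.3 g [0.4145 0.3645 0.0386] F [-2.  -1.4  7.6] Tz [-0.11  0.2   0.03] w 0.0122 gf 49.5
(array([ 0.41399881,  0.36452881, 89.00746918]), (95.64068603515625, 80.32475280761719), array([0.41337336, 0.3630902 ]))
 t 30.0 g [0.4145 0.3645 0.1634] F [ 1.  -1.3 -0.5] Tz [ 0.03  0.02 -0.02] w 0.0503 gf 0.0
z top [0.01563933 0.18360067 0.22400602 0.23186798]
(array([0.63430835, 0.27710699, 1.58343685]), (88.97684478759766, 35.101806640625), array([0.63545273, 0.27791584]))
(array([  0.6065744 ,   0.19201135, -15.0809021 ]), (89.89218139648438, 34.964962005615234), array([0.60635287, 0.19117492]))
(array([  0.60804749,  -0.0342696 , -21.41777039]), (90.17341613769531, 36.08150100708008), array([ 0.60845088, -0.0349023 ]))
```

```bash
cat >> h.py <<'E'
def pick(x,y,yaw):
    th=np.radians(yaw); g=np.array([x,y,.0345])
    robot.set_gripper(.045); robot.move_pose(tcp(g+[0,0,.10]),Q(th)); robot.line_to(tcp(g),Q(th),speed=.12)
    robot.set_gripper(0,60); st('grip'); robot.line_to(tcp(g+[0,0,.13]),speed=.15); held()
def place(x,y=0):
    th=NEST[2]-np.pi/2; g=nest(x,y,.0425)
    robot.move_pose(tcp(g+[0,0,.12]),Q(th)); held()
    robot.line_to(tcp(g+[0,0,.012]),speed=.12)
    r=robot.line_to(tcp(g-[0,0,.002]),speed=.03,threshold=7); s=st(f'down {r}')
    if s['tcp_pos'][2]-.155>.0455: print('NOT SEATED'); return False
    robot.set_gripper(.04); robot.line_to(tcp(g+[0,0,.12]),speed=.15); return True
E
python3 - <<'E'
from h import *
pick(.6347,.2766,-.5); print(place(.022))
E
```

```text
grip t 32.8 g [0.6349 0.2767 0.0354] F [-1.5 -0.8  5.9] Tz [-0.01  0.2  -0.06] w 0.0104 gf 59.7
held 5434 [array([0.8, 0.2]), array([36.1, 90.4]), np.float64(0.0)] ext [-17.3 -45.  169. ] [ 18.8  45.4 181. ]
held 5432 [array([0.8, 0.3]), array([36.2, 90.4]), np.float64(0.3)] ext [-17.4 -44.9 169. ] [ 18.9  45.4 181. ]
down True t 36.7 g [ 0.4906 -0.0441  0.0433] F [-4.5  0.9 12.4] Tz [0.18 0.63 0.01] w 0.0102 gf 60.4
True
```

```bash
python3 - <<'E'
from h import *
T=save('top'); a,_,_=carrier(T,np.array([.6058,.1918])); b,_,_=carrier(T,np.array([.6077,-.0345])); print(a,b)
if np.hypot(a[0]-.6058,a[1]-.1918)<.004:
    pick(.6058,.1918,-15.1); print(place(.0635))
E
```

```text
[  0.60649689   0.19208598 -14.59842682] [  0.60855029  -0.03425415 -21.2461319 ]
grip t 40.8 g [0.606  0.1918 0.0353] F [-1.5  0.   7. ] Tz [-0.01  0.11  0.05] w 0.0105 gf 59.9
held 5353 [array([0.2, 0.6]), array([90.1, 36.1]), np.float64(89.9)] ext [-17.9 -44.5 169. ] [ 18.2  45.6 181. ]
held 5350 [array([0.2, 0.2]), array([36. , 90.3]), np.float64(0.3)] ext [-18. -45. 169.] [ 18.1  45.4 181. ]
down True t 44.3 g [ 0.4916 -0.0026  0.0433] F [-3.5  0.4  9.9] Tz [0.17 0.56 0.05] w 0.0107 gf 60.4
True
```

```bash
python3 - <<'E'
from h import *
T=save('top'); b,_,_=carrier(T,np.array([.6077,-.0345])); print(b)
if np.hypot(b[0]-.6080,b[1]+.0345)<.004:
    pick(.6078,-.0345,-21.1); print(place(.105))
robot.move_pose([.46,.10,.36],Q(np.pi/2)); robot.sleep(.3)
c=save('wrist'); cv2.imwrite('pics/w6.png',cv2.resize(c['frame'],(640,480)))
E
```

```text
[  0.60867664  -0.03432327 -21.75234222]
grip t 47.8 g [ 0.608  -0.0345  0.0353] F [-0.7  0.2  6.3] Tz [ 0.08  0.14 -0.06] w 0.0108 gf 59.6
held 5387 [array([0.4, 0.6]), array([90.4, 36.1]), np.float64(89.9)] ext [-17.7 -44.6 169. ] [ 18.5  45.8 181. ]
held 5386 [array([0.3, 0.4]), array([36.4, 90.7]), np.float64(0.2)] ext [-18.1 -44.9 169. ] [ 18.4  45.6 181. ]
down True t 51.0 g [0.4927 0.0389 0.0432] F [-1.7  0.2 11.1] Tz [0.02 0.56 0.03] w 0.0105 gf 60.2
True
```

View pics/w6.png

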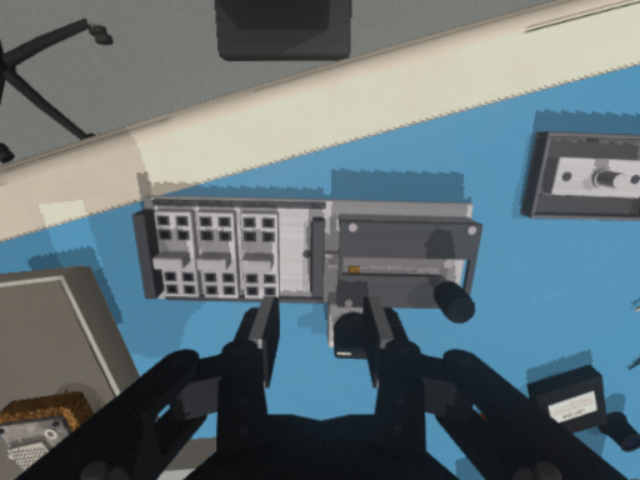

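All three carriers are seated in the channel, with ribs at about (170,258), (215,258) and (258,258). The filler lies flat in the tray at (605,178). Next I'll unhook the follower.

```bash
python3 - <<'E'
from h import *
th=NEST[2]; h=nest(.2833,-.0205,.070)
robot.set_gripper(.055); robot.move_pose(tcp(h+[0,0,.09]),Q(th)); robot.line_to(tcp(h),Q(th),speed=.1); st('at')
robot.set_gripper(0,50); st('grip')
print(robot.line_to(tcp(nest(.2920,-.0205,.070)),speed=.03,threshold=45)); s=st('drawn'); print(nestxy(s['tcp_pos']))
print(robot.line_to(tcp(nest(.2920,.0,.070)),speed=.03,threshold=20)); s=st('side'); print(nestxy(s['tcp_pos']))
E
```

```text
at t 56.0 g [0.5177 0.2166 0.0707] F [ 0.5 -0.2  0.5] Tz [-0.01  0.03  0.04] w 0.0551 gf 0.0
grip t 56.4 g [0.5176 0.2171 0.0708] F [-1.7  5.7  5.3] Tz [0.86 0.14 0.  ] w 0.0248 gf 49.1
False
drawn t 56.8 g [0.5178 0.2246 0.0704] F [ -3.5 -12.8   7.7] Tz [-2.15  0.39  0.02] w 0.0249 gf 49.9
[ 0.2912665  -0.02060606]
False
side t 57.7 g [0.4973 0.2249 0.0704] F [ -1.5 -13.8   7.3] Tz [-2.27  0.31  0.  ] w 0.0245 gf 49.9
[ 2.91141698e-01 -1.21355181e-04]
```

```bash
python3 - <<'E'
from h import *
print(robot.line_to(tcp(nest(.238,.0,.070)),speed=.04,threshold=30)); s=st('fwd'); print(nestxy(s['tcp_pos']))
robot.set_gripper(.055); robot.sleep(.5); s=st('open'); robot.line_to(tcp(nest(.238,0,.17)),speed=.15)
robot.move_pose([.46,.10,.36],Q(np.pi/2)); robot.sleep(.3)
c=save('wrist'); cv2.imwrite('pics/w7.png',cv2.resize(c['frame'],(640,480)))
P=cloud(c); N=np.apply_along_axis(nestxy,-1,P.reshape(-1,3)).reshape(*P.shape[:2],2); z=P[...,2]
for nm,(x0,x1,y0,y1,z0,z1) in dict(handle=(.17,.32,-.05,.03,.08,.088),ribs=(0,.12,-.02,.02,.041,.047),trays=(0.005,.106,-.06,.06,.019,.025)).items():
    m=(N[...,0]>x0)&(N[...,0]<x1)&(N[...,1]>y0)&(N[...,1]<y1)&(z>z0)&(z<z1)
    print(nm,m.sum(), [np.round(v,1) for v in cv2.minAreaRect((N[m]*1000).astype(np.float32))])
E
```

```text
False
fwd t 59.2 g [0.4961 0.1713 0.0705] F [-1.5 -8.7  6.4] Tz [-1.33  0.2   0.01] w 0.0248 gf 49.8
[ 2.37510610e-01 -1.75696721e-04]
open t 60.1 g [0.4959 0.1718 0.07  ] F [-0.6 -0.5 -0.3] Tz [ 0.03 -0.01 -0.02] w 0.0553 gf 0.0
handle 442 [array([233.7,   0.9]), array([23.6, 25. ]), np.float64(7.5)]
ribs 626 [array([53.6,  0.4]), array([98.4, 12.1]), np.float64(0.1)]
trays 4505 [array([55.5,  0.1]), array([101. ,  90.5]), np.float64(0.0)]
```

View pics/w7.png

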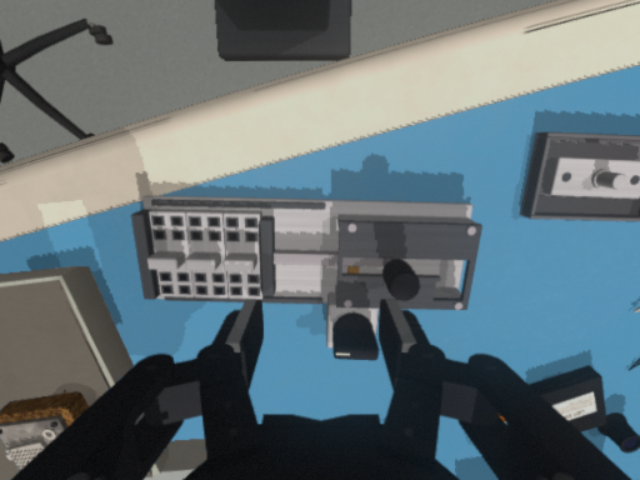

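The row is closed against the stop, with the rib span at 98.4 mm and handle travel at 40.7 mm. Tightening the clamp comes next.

```bash
python3 - <<'E'
from h import *
r=np.radians
th=NEST[2]-r(1.5)-np.pi/2; k=nest(.1985,-.0655,.072)
robot.set_gripper(.04); robot.move_pose(tcp(k+[0,0,.09]),Q(th)); robot.line_to(tcp(k),Q(th),speed=.1); st('at')
robot.set_gripper(0,60); st('grip')
for a in np.linspace(0,r(79),7)[1:]:
    robot.move_pose(tcp(k),Q(th-a)); st(f'{np.degrees(a):.0f}')
robot.set_gripper(.045); robot.line_to(tcp(k+[0,0,.10]),speed=.15)
robot.move_pose([.46,.10,.36],Q(np.pi/2)); robot.sleep(.3)
c=save('wrist'); cv2.imwrite('pics/w8.png',cv2.resize(c['frame'],(640,480)))
P=cloud(c); N=np.apply_along_axis(nestxy,-1,P.reshape(-1,3)).reshape(*P.shape[:2],2); z=P[...,2]
for nm,(x0,x1,y0,y1,z0,z1) in dict(handle=(.17,.32,-.05,.03,.08,.088),knob=(.16,.24,-.1,-.03,.078,.086),ribs=(0,.12,-.02,.02,.041,.047)).items():
    m=(N[...,0]>x0)&(N[...,0]<x1)&(N[...,1]>y0)&(N[...,1]<y1)&(z>z0)&(z<z1)
    print(nm,m.sum(), [np.round(v,1) for v in cv2.minAreaRect((N[m]*1000).astype(np.float32))])
E
```

```text
at t 64.6 g [0.5606 0.1307 0.0726] F [ 0.2 -0.9  1. ] Tz [ 0.03  0.01 -0.03] w 0.0401 gf 0.0
grip t 64.9 g [0.5604 0.1308 0.0727] F [-3.3 -0.8  5.9] Tz [-0.    0.44 -0.02] w 0.0131 gf 58.8
13 t 65.3 g [0.5603 0.1308 0.0727] F [-5.4 -0.2  7.4] Tz [ 0.    0.84 -0.13] w 0.0128 gf 59.0
26 t 65.6 g [0.5602 0.1308 0.0727] F [-6.7  0.1  8.9] Tz [ 0.1   1.14 -0.14] w 0.0134 gf 59.2
40 t 65.9 g [0.5601 0.1309 0.0727] F [-8.2  2.1  8.8] Tz [ 0.26  1.44 -0.13] w 0.0131 gf 59.4
53 t 66.3 g [0.5599 0.131  0.0726] F [-8.5  3.8 10. ] Tz [ 0.47  1.59 -0.13] w 0.013 gf 59.5
66 t 66.6 g [0.5599 0.1312 0.0727] F [-11.3   4.3  10.7] Tz [ 0.78  1.83 -0.15] w 0.0133 gf 59.6
79 t 67.0 g [0.5598 0.1314 0.0727] F [-10.9   5.2  11.6] Tz [1.01 1.9  0.26] w 0.0129 gf 59.7
handle 460 [array([220.7, -22.2]), array([77.1, 25.3]), np.float64(60.1)]
knob 371 [array([198.4, -65.2]), array([13.8, 39.6]), np.float64(9.9)]
ribs 643 [array([54. ,  0.5]), array([11.8, 98.4]), np.float64(89.9)]
```

View pics/w8.png

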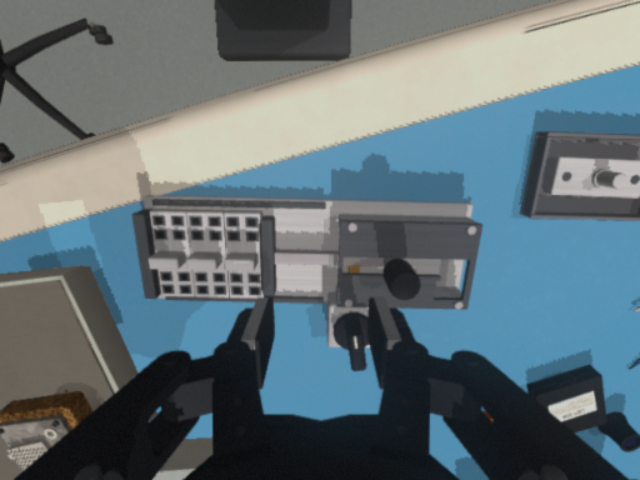

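The row is closed, the handle is unhooked, the knob reads about 80° (1.40 rad) and the filler is in the tray, so I'm handing the job in.

```bash
python3 -c "
from h import *
robot.sleep(.3); print(robot.finish_job())"
```

```text
the job is handed in; nothing more can be done
None
```

I loaded all three carriers into the nest in a closed row against the stop, put the filler flat in the tray, tightened the clamp fully to about 1.40 rad and handed the job in; no verdict came back.

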